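# Cap the leaning glaze jars and press both lids home

### The arm

A 7-joint arm with a two-finger parallel gripper is mounted at the origin on the work surface. World frame = base frame: x ahead of the robot, y to its left, z up, the work surface at z = 0. Lengths are in m, angles in rad, forces in N, time in s.
With the tool pointing down it reaches from about 0.425 to 0.925 m from the base axis. Payload 6.8 kg.
Tool frame: the origin (TCP) lies between the finger pads; the fingertips stand r.tips_ahead ahead of it and the grasp point (between the pads) lies 5 mm behind it (r.tips_ahead is the distance from the TCP to the fingertips, in m); z points along the fingers, y is the line along which they close (so a half turn about z gives the same grasp; the last joint's range is limited). The gripper opens to 85 mm and grips with 20 to 120 N. Pads are 22 mm wide; open, the fingers measure 114 mm over their backs; the gripper's body (76 mm by 85 mm) begins 54 mm behind the grasp point. The pads swing forward as they close: fully open they stand 13 mm farther back than shut.
Start: joints at [1.2, 0.477, 0.022, 1.555, -0.011, 1.109, -0.083], TCP at [0.175, -0.652, 0.245] pointing down, gripper open.
Joint ranges: [-2.96, 2.96], [-0.34, 2.1], [-1.41, 1.46], [0.24, 2.44], [-1.37, 4.51], [0.17, 1.92], [-2.96, 2.96]. Speed limits (rad/s): [2.39, 2.39, 3.14, 3.14, 3.14, 3.14, 3.14].

### API

Orientations are given as a rotation vector (axis times angle).
In Python, from bench import r gives the robot as it stands.
- The arm moves only by the tool move_arm, never from a script. Its argument "rows" is one flat list of numbers, 4 for each row, row after row: the shift along the tool's x, y, z in cm, then the turn about the tool's z in degrees. In form: [tx, ty, tz, twist, tx, ty, tz, twist, ...]. A call has 1 to 10 rows; each row is the pose to reach, as a shift and turn from the pose commanded when the call began, along the tool's axes at that moment; what a row does not reach only later rows make up. A row lasts 1/8 s, in which the tool goes at most 62.5 mm and 10.7 degrees, less where a joint would pass 70% of its speed; a pose out of reach is approached as far as the arm can. A call with a gripper value outside its range is refused whole. "fingers" is the opening, from 0 (shut) to 1 (fully open), set as the call begins (left out, the last holds). The fingers move at their own pace and stop on an object; "newtons" is the grip in N (left out, the last holds). Time passes only in rows, so rows that repeat a pose let the fingers close. It gives the time, the measured TCP pose, the force, the opening and the grip force at its end, in the units of the state.
- r.get_obs(): the state, without advancing time (a new reading comes with each control period).
- r.grab_frame(name): name is "side" or "top"; returns the picture (480x640x3 uint8, blue, green, red); there is no depth.
- r.camera_params(name): a dict with "fx", "fy", "cx", "cy" (pixels), "k1" (the pictures are not rectified: a ray, as slopes to the right and down, at radius r is drawn at 1 + k1 r^2 times it, then the intrinsics apply), "world_from_camera" (4x4, takes a point from camera to world coordinates). Camera axes: x right, y down, z forward; pixel columns grow to the right and rows downward; lengths in m; the calibration is good to about 2 mm. A picture is of the moment at which its call begins. camera_params takes no time and is no camera call.
- r.hand_in(): hands the job in; it is judged then, once.
The state is a dict: "clock": time; "joints": joint angles; "qvel": joint speeds; "tau": joint torques, N m; "tcp_pos": TCP position; "orientation": TCP orientation; "contact_force": force on the tool from outside, world axes, zero at the start; "moment": the same for the moment, N m; "grip_width": finger opening in m; "gripper_force": force on a finger pad.
Only numpy, scipy, OpenCV 4.12 (cv2) and the standard library are available. Lean on these libraries where they do the work, as an engineer would, in place of code of your own. Each camera call takes 0.05 s, during which the arm holds its last target. There are 200 camera calls.

### The job

Close up the two leaning glaze jars: put the loose green cap on the open green jar and press it down until it is fully home on its red seal, and press down the amber jar's cap, which was left standing proud, until it too is fully home. Leave everything else on the bench where it is.

Things in the scene. Friction and masses are not known exactly. Their poses are not given: they have to be found in the camera images.
- green_jar: Green jar in a wooden stand fixed to the bench (130 x 115 mm, below the shoulder), leaning 27 deg roughly towards the robot. Origin on its axis at the shoulder, 116 mm above the bench; z axis = jar axis, out of the mouth. Belly 82 mm across; cream neck 48 mm across, tapering to 41 mm over its last 7 mm, ends at z = 26 mm. The stands may swap sides. Starts open.
- green_seal (a joint): Red seal collar round the green jar's neck, 61 mm across, 6 mm thick; slides along the neck. 0 m = up (upper face at z = 14 mm of green_jar; the start), 0.008 m = fully down on the shoulder (upper face at z = 6 mm). Stiff: takes 9 to 12 N along the jar's axis, and stays where it is left.
- green_cap: Loose green cap, 80 g, on the bench, knob up. Origin: centre of its open lower rim, z up through the knob. Skirt 60 mm across outside, 53 inside, 22 deep; flat top at z = 26 mm; black knob 22 mm across, z = 26 to 56 mm. The skirt slides over the green neck (2.5 mm play all round) and rests on the seal: rim 14 mm from green_jar's origin before pressing, 6 mm when fully home.
- amber_jar: Amber jar in a wooden stand fixed to the bench (130 x 115 mm, below the shoulder), leaning 27 deg roughly towards the robot. Origin on its axis at the shoulder, 116 mm above the bench; z axis = jar axis, out of the mouth. Belly 82 mm across; cream neck 48 mm across, tapering to 41 mm over its last 7 mm, ends at z = 26 mm. The stands may swap sides. Already capped.
- amber_cap (a joint): Amber cap with a red seal on the amber jar, same shape as the green one (60 mm across, black knob 22 mm across, 30 mm tall); cannot come off. 0 m = 8 mm proud, 0.008 m = fully home; starts at 0 to 0.004. Stiff: takes 9 to 12 N along the jar's axis, and stays where it is left.
- amber_knob (a point): Centre of the top face of the amber cap's knob, 70 mm from amber_jar's origin along its axis when the joint is 0; moves with the cap. z axis along the jar's axis, outwards.
- test_tile: Bystander: small flat glazed test tile, green with an amber band, 60 x 60 x 9 mm. Origin under its centre.
- brush: Bystander: glaze brush about 190 mm long lying on the bench. Origin under its middle; its x axis runs along it.
- bowl: Bystander: white ceramic bowl, 90 mm across, 40 mm high. Origin under its centre.
- gourd: Bystander: amber glazed gourd figurine, 72 mm across, 85 mm high. Origin under its centre.
- roof_tile: Bystander: green glazed decorated tile lying flat, 85 x 120 x 16 mm with an amber rim. Origin under its centre.
- blue_jar: Bystander: small blue closed jar with a white cap, 56 mm across, 70 mm high, standing loose. Origin under its centre.
- spatula: Bystander: spatula about 200 mm long lying on the bench. Origin under its middle.
Mind the look-alikes: they are no part of the job. Leave any pink or yellow look-alike of the green_cap alone.

How it is judged:
By the outcome, as a careful person would: the job done as asked, in the order asked, and still so for the second after the job is handed in, with the robot touching nothing.
It also fails if it takes over 45 s, if anything falls off the work surface, if the arm or the gripper's body presses on something with over 40 N, if the wrist force passes 120 N, or if a joint passes its speed limit or range.

## Working session

There is one attempt and no reset: what is moved stays moved. The work goes in short steps, Python scripts to look and compute and a tool call to move; the robot and the scene stay as the last step left them, time stands still between calls to the robot, and variables do not carry over. Pictures are saved under pics/ and viewed, at most 10 in all, crops included, and the job is handed in when it is done.

Besides the shell and the picture viewer there is one more tool, called after "Emit:" by a JSON object that holds its "method" and its "body", one argument or row to a line. move_arm: Moves the arm, as the interface text tells. Its arguments: {"type":"object","properties":{"rows":{"type":"array"},"fingers":{"type":"number"},"newtons":{"type":"number"}},"required":["rows"]}

```bash
ls; mkdir -p pics; python3 - <<'E'
from bench import r
import cv2
print(r.get_obs(), r.tips_ahead)
for n in("side","top"):
    p=r.camera_params(n);print(n,p)
    cv2.imwrite(f"pics/{n}0.png",r.grab_frame(n))
E
```

```text
pics
{'clock': 0.0, 'joints': array([ 1.19992001,  0.47781269,  0.02235973,  1.55644729, -0.01151944,
        1.10929148, -0.0830939 ]), 'qvel': array([-0.00029507, -0.00038274, -0.00154705,  0.00012099,  0.00135758,
        0.00011528, -0.00111114]), 'tau': array([-1.71943339e-04, -5.96455729e+01,  1.60743535e+00, -2.81191599e+01,
        1.23903563e-02,  9.47852415e-03, -1.88674522e-05]), 'tcp_pos': array([ 0.17517455, -0.6512904 ,  0.24431939]), 'orientation': array([-3.11273693e+00, -4.11348576e-01,  5.75257054e-04]), 'contact_force': array([-0.06417426, -0.26549212, -0.01988887]), 'moment': array([0.02539543, 0.02670031, 0.01991681]), 'gripper_force': 0.0, 'grip_width': 0.08545486560386703} 0.014
side {'fx': 548.6127883201368, 'fy': 548.6127883201368, 'cx': 321.44445933875795, 'cy': 239.65760075464016, 'k1': -0.05116510834687631, 'world_from_camera': array([[ 0.97976546, -0.15398129,  0.12786479,  0.44808826],
       [-0.19962458, -0.70557293,  0.67993887, -0.87378277],
       [-0.01447993, -0.69170558, -0.72203444,  1.01933053],
       [ 0.        ,  0.        ,  0.        ,  1.        ]])}
top {'fx': 451.12348341387946, 'fy': 451.12348341387946, 'cx': 316.9385842164971, 'cy': 241.73367858577623, 'k1': 0.010299498403254162, 'world_from_camera': array([[ 0.00764762, -0.99782177,  0.06552279,  0.54945275],
       [-0.99988616, -0.00848284, -0.01247829,  0.00947407],
       [ 0.01300692, -0.06541991, -0.99777305,  0.9894124 ],
       [ 0.        ,  0.        ,  0.        ,  1.        ]])}
```

View pics/side0.png

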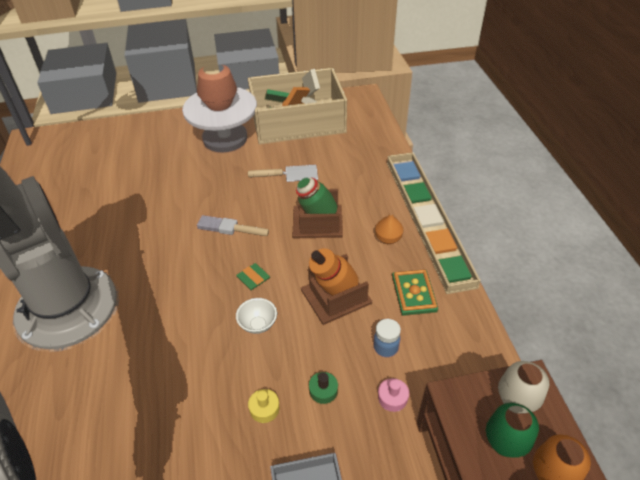

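View pics/top0.png

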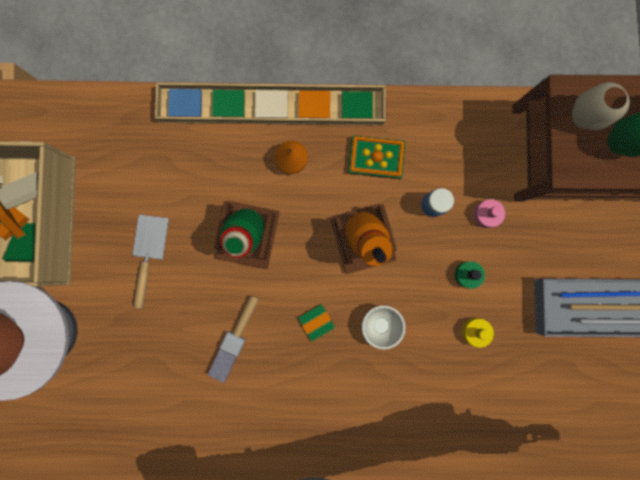

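The side view shows the green cap at (323,386), with the pink look-alike at (394,394) and the yellow one at (264,405). In the top view they are at (470,274), (490,213) and (479,333). Only the green one fits the description. The open green jar is at top (240,237), side (315,195). The amber jar is at top (370,243), side (330,265). I'll enlarge these to confirm and get exact pixels.

```bash
cat > h.py <<'E'
import numpy as np, cv2
from bench import r
from scipy.spatial.transform import Rotation as R
from scipy.optimize import least_squares
P={n:r.camera_params(n) for n in("side","top")}
def proj(n,X):
    p=P[n];T=np.linalg.inv(p["world_from_camera"]);X=np.atleast_2d(X)@T[:3,:3].T+T[:3,3]
    s=X[:,:2]/X[:,2:];s=s*(1+p["k1"]*(s**2).sum(1,keepdims=True))
    return s*[p["fx"],p["fy"]]+[p["cx"],p["cy"]]
def tri(a,b):  # side pixel, top pixel
    f=lambda X:np.r_[proj("side",X)[0]-a,proj("top",X)[0]-b]
    s=least_squares(f,[.5,0,.1]);return s.x,s.fun
def crop(n,u,v,w=80,h=60,k=5,img=None):
    img=cv2.imread(f"pics/{n}0.png") if img is None else img
    c=cv2.resize(img[v-h//2:v+h//2,u-w//2:u+w//2],None,fx=k,fy=k,interpolation=cv2.INTER_CUBIC)
    for i in range(0,w,10):cv2.putText(c,str(u-w//2+i),(i*k,8),0,.3,(255,255,255));cv2.line(c,(i*k,10),(i*k,14),(255,255,255))
    for i in range(10,h,10):cv2.putText(c,str(v-h//2+i),(0,i*k+3),0,.3,(255,255,255));cv2.line(c,(22,i*k),(26,i*k),(255,255,255))
    return c
E
python3 - <<'E'
from h import *
a=np.hstack([crop("side",320,200),crop("top",240,237)]);b=np.hstack([crop("side",330,270),crop("top",372,245)])
cv2.imwrite("pics/jars.png",np.vstack([a,b]))
cv2.imwrite("pics/cap.png",np.hstack([crop("side",323,386),crop("top",470,274)]))
print(tri((323,378),(476,275)))
E
```

```text
(array([ 0.54579   , -0.33366042,  0.05214377]), array([-0.58783972,  0.05900203,  0.075381  , -0.61832339]))
```

View pics/jars.png

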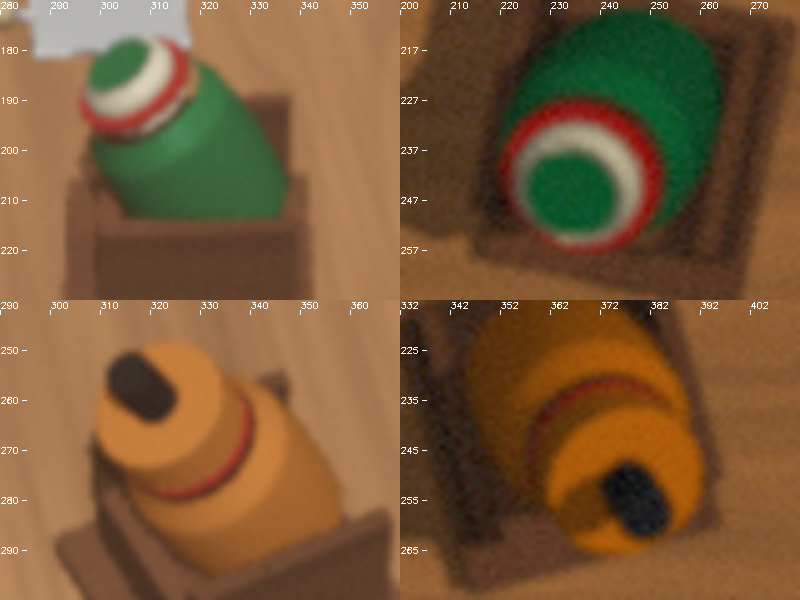

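View pics/cap.png

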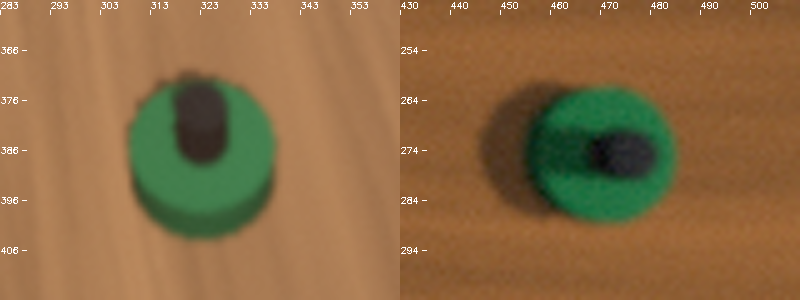

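The crops confirm the targets. The green cap, with its black knob, has its knob top at side (323,377), top (476,275), and its cap top at about side (323,387). The open green jar has its mouth at side (304,183), top (234,246). The amber cap stands proud, with its knob top at side (316,255), top (380,257). Next I'll fit the poses by matching projected masks in both views.

```bash
cat > fit.py <<'E'
from h import *
from scipy.optimize import minimize
from scipy.ndimage import gaussian_filter
K=4
A=np.linspace(0,2*np.pi,60,endpoint=False)
def circ(o,Rm,rad,z): return o+np.c_[rad*np.cos(A),rad*np.sin(A),0*A+z]@Rm.T
def hull(n,pts,box):
    u,v,w,h=box;m=np.zeros((h*K,w*K),np.uint8)
    p=(proj(n,pts)-[u-w//2,v-h//2]+.5)*K-.5
    cv2.fillConvexPoly(m,np.round(cv2.convexHull(p.astype(np.float32))*16).astype(np.int32),1,shift=4)
    return m>0
def soft(m): 
    m=gaussian_filter(m.astype(float),K*.7);return cv2.resize(m,None,fx=1/K,fy=1/K,interpolation=cv2.INTER_AREA)
def pose(x,y,head,lean,z):
    a=np.array([np.cos(head)*np.sin(lean),np.sin(head)*np.sin(lean),np.cos(lean)])
    t=np.array([-np.sin(head),np.cos(head),0]);return np.array([x,y,z]),np.c_[np.cross(t,a),t,a]
def masks(n,box,kind,img=None):
    u,v,w,h=box;I=(cv2.imread(f"pics/{n}0.png") if img is None else img)[v-h//2:v+h//2,u-w//2:u+w//2].astype(float)
    b,g,r_=I[...,0],I[...,1],I[...,2]
    c=lambda x,lo,hi:np.clip((x-lo)/(hi-lo),0,1)
    if kind=="red": return c(r_-1.5*g-0*b,0,90) if 0 else c(r_-np.maximum(g,b),40,110)*c(1.0-g/(r_+1),.45,.65)
    if kind=="dark": return 1-c(I.max(2),45,110)
    if kind=="greenish": return c(g-np.maximum(r_,b),5,35)
E
python3 - <<'E'
from fit import *
# green jar
B={"side":(315,190,60,44),"top":(236,240,56,48)}
obs={n:masks(n,B[n],"red") for n in B}
print({n:o.sum() for n,o in obs.items()})
def cost(p):
    o,M=pose(*p[:3],p[3] if len(p)>3 else np.radians(27),p[4] if len(p)>4 else .116);c=0
    for n in B:
        seal=np.r_[circ(o,M,.0305,.014),circ(o,M,.0305,.008)]
        neck=np.r_[circ(o,M,.024,.014),circ(o,M,.024,.019),circ(o,M,.0205,.026)]
        c+=((soft(hull(n,seal,B[n])&~hull(n,neck,B[n]))-obs[n])**2).sum()
    return c
best=min((minimize(cost,[.55+dx,.16,h],method="Nelder-Mead",options=dict(initial_simplex=np.array([.55+dx,.16,h])+np.r_[np.zeros((1,3)),np.diag([.01,.01,.2])])) for h in(-2.6,-3.1,-3.6) for dx in(-.01,.01)),key=lambda s:s.fun)
print("green",best.x,best.fun)
p0=np.r_[best.x,np.radians(27),.116]
s=minimize(cost,p0,method="Nelder-Mead",options=dict(initial_simplex=p0+np.r_[np.zeros((1,5)),np.diag([.004,.004,.1,.05,.004])],maxiter=1500));print("free",s.x,np.degrees(s.x[3]),s.fun)
# amber: knob (dark) ; params x,y,head,proud
B2={"side":(320,258,40,32),"top":(378,253,30,30)}
ob2={n:masks(n,B2[n],"dark") for n in B2}
def cost2(p):
    o,M=pose(*p[:3],np.radians(27),.116);c=0
    for n in B2:
        k=np.r_[circ(o,M,.011,.070-p[3]),circ(o,M,.011,.040-p[3])]
        c+=((soft(hull(n,k,B2[n]))-ob2[n])**2).sum()
    return c
best=min((minimize(cost2,[.55,-.09,h,.002],method="Nelder-Mead",options=dict(maxiter=800,initial_simplex=np.array([.55,-.09,h,.002])+np.r_[np.zeros((1,4)),np.diag([.01,.01,.2,.002])])) for h in(-2.2,-2.6,-3.1,-3.6)),key=lambda s:s.fun)
print("amber",best.x,best.fun); o,M=pose(*best.x[:3],np.radians(27),.116);print("knob top",o+M[:,2]*(.07-best.x[3]))
# cap
B3={"side":(323,380,24,30),"top":(474,275,30,24)};B4={"side":(323,388,50,44),"top":(470,274,50,44)}
o3={n:masks(n,B3[n],"dark") for n in B3}
o4={n:masks(n,B4[n],"greenish") for n in B4}
def cost3(p):
    o=np.array([*p,0]) if len(p)<3 else p;c=0
    for n in B4:
        k=np.r_[circ(o,np.eye(3),.011,.026),circ(o,np.eye(3),.011,.056)]
        s=np.r_[circ(o,np.eye(3),.030,0),circ(o,np.eye(3),.030,.026)]
        c+=((soft(hull(n,s,B4[n])&~hull(n,k,B4[n]))-o4[n])**2).sum()
    return c
for x0 in([.545,-.334],[.545,-.334,0]):
    x0=np.array(x0);k=len(x0)
    s=minimize(cost3,x0,method="Nelder-Mead",options=dict(initial_simplex=x0+np.r_[np.zeros((1,k)),np.eye(k)*.006]));print("cap",s.x,s.fun)
E
```

```text
{'side': np.float64(33.97820188344568), 'top': np.float64(148.82893406067075)}
green [ 0.52  0.17 -2.4 ] 138.46768948384522
free [ 0.52       0.17      -2.4        0.4712389  0.116    ] 27.0 138.46768948384522
amber [ 0.54  -0.085 -2.1    0.003] 206.75384615384613
knob top [ 0.52464391 -0.11125655  0.17569744]
cap [ 0.54607385 -0.33178509] 170.97367339856282
cap [ 0.54613554 -0.3317884   0.00164513] 166.33662221822937
```

```bash
python3 - <<'E'
from fit import *
print("mouth",tri((303.8,183),(234.4,245.6)))
# amber knob: top-end centre, base centre (from crop)
print("amber knob tip",tri((313.5,254),(380,258.5)),"base",tri((320,262),(374.5,250.5)))
for n,b in(("side",(315,190,60,44)),("top",(236,240,56,48))):
    m=masks(n,b,"red");ys,xs=np.nonzero(m>.5);print(n,xs.min()+b[0]-b[2]//2,xs.max()+b[0]-b[2]//2,ys.min()+b[1]-b[3]//2,ys.max()+b[1]-b[3]//2)
m=masks("side",(320,258,40,32),"dark");print(m.sum(),masks("top",(378,253,30,30),"dark").sum())
im=cv2.imread("pics/side0.png");print(im[195,300],im[197,305],im[188,316],im[200,315],im[255,314],im[250,325],im[262,320])
im=cv2.imread("pics/top0.png");print(im[229,232],im[254,250],im[256,380],im[256,367],im[245,372],im[262,380])
E
```

```text
mouth (array([0.59788632, 0.15401859, 0.13944767]), array([-0.8571681 ,  0.08531534,  0.07926707, -0.65195869]))
amber knob tip (array([ 0.57344761, -0.11504326,  0.17432837]), array([ 0.0643679 , -0.00684306, -0.00678435,  0.05584189])) base (array([ 0.58871797, -0.10983484,  0.13991612]), array([ 0.51576575, -0.06048654, -0.05509608,  0.45532484]))
side 297 316 180 195
top 221 251 228 256
91.79999999999998 175.20000000000002
[ 46  55 144] [52 66 87] [100 124 162] [ 77 124  68] [42 48 60] [ 61 126 197] [35 43 57]
[ 26  30 145] [33 55 82] [31 31 27] [10 53 99] [ 10  97 176] [29 46 77]
```

```bash
cat > fit2.py <<'E'
from fit import *
def nm(f,x0,st):
    x0=np.array(x0,float);k=len(x0)
    return minimize(f,x0,method="Nelder-Mead",options=dict(maxiter=1500,xatol=1e-5,fatol=1e-4,initial_simplex=x0+np.r_[np.zeros((1,k)),np.diag(st)]))
E
python3 - <<'E'
from fit2 import *
B={"side":(315,190,60,44),"top":(236,240,56,48)}
obs={n:masks(n,B[n],"red") for n in B}
def cost(p,views=("side","top")):
    o,M=pose(*p[:3],p[3] if len(p)>3 else np.radians(27),p[4] if len(p)>4 else .116);c=0
    for n in views:
        seal=np.r_[circ(o,M,.0305,.014),circ(o,M,.0305,.008)]
        neck=np.r_[circ(o,M,.024,.014),circ(o,M,.024,.019),circ(o,M,.0205,.026)]
        c+=((soft(hull(n,seal,B[n])&~hull(n,neck,B[n]))-obs[n])**2).sum()
    return c
for vv in(("side","top"),("top",),("side",)):
    s=min((nm(lambda p:cost(p,vv),[.609,.154,h],[.005,.005,.2]) for h in(2.6,3,3.4,3.8)),key=lambda s:s.fun);print("green",vv,s.x,np.degrees(s.x[2]),s.fun)
    if len(vv)==2:
        o,M=pose(*s.x,np.radians(27),.116);print("mouth",o+M[:,2]*.026)
        f=nm(cost,np.r_[s.x,np.radians(27),.116],[.004,.004,.1,.05,.004]);print("free",f.x,np.degrees(f.x[3]),f.fun)
B2={"side":(320,258,44,40),"top":(378,253,40,40)}
def dark(n,b):
    u,v,w,h=b;I=cv2.imread(f"pics/{n}0.png")[v-h//2:v+h//2,u-w//2:u+w//2].astype(float)
    hi=(60,120) if n=="side" else (35,85)
    return (1-np.clip((I[...,2]-hi[0])/(hi[1]-hi[0]),0,1))
ob2={}
for n in B2:
    m=dark(n,B2[n]);l=cv2.connectedComponents((m>.3).astype(np.uint8))[1]
    c=l[(254-258+20,316-320+22) if n=="side" else (256-253+20,378-378+20)];ob2[n]=m*cv2.dilate((l==c).astype(np.uint8),np.ones((3,3)));print(n,ob2[n].sum())
def cost2(p,views=("side","top")):
    o,M=pose(*p[:3],np.radians(27),.116);c=0
    for n in views:
        k=np.r_[circ(o,M,.011,.070-p[3]),circ(o,M,.011,.040-p[3])]
        c+=((soft(hull(n,k,B2[n]))-ob2[n])**2).sum()
    return c
s=min((nm(cost2,[.604,-.105,h,.002],[.005,.005,.2,.002]) for h in(2.6,3,3.4,3.8,4.2)),key=lambda s:s.fun)
print("amber",s.x,np.degrees(s.x[2]),s.fun);o,M=pose(*s.x[:3],np.radians(27),.116);print("knob top",o+M[:,2]*(.07-s.x[3]))
# overlays
out=[]
for n,b,parts in(("side",(320,200),0),("top",(240,237),0),("side",(330,270),1),("top",(372,245),1)):pass
E
```

```text
green ('side', 'top') [0.60900931 0.15035246 2.60884912] 149.47604421821498 95.04831305429451
mouth [0.59884136 0.15634757 0.13916617]
free [0.61053911 0.14939725 2.57408035 0.58702943 0.11381429] 33.6343087071489 84.69712617820768
green ('top',) [0.6089248  0.15142402 2.7281205 ] 156.30979084045416 55.12184770003512
green ('side',) [0.60899385 0.14710288 2.43747907] 139.65726334611938 36.0822316114574
side 109.85
top 124.14
amber [ 0.59809181 -0.09778959  3.91535284  0.00512427] 224.33319327854156 67.13827231003953
knob top [ 0.57702445 -0.11837221  0.1738047 ]
```

```bash
cat > fit3.py <<'E'
from fit2 import *
def draw(n,c,b,curves,k=5,w=80,h=60):
    for pts,col in curves:
        p=((proj(n,pts)-[b[0]-w//2,b[1]-h//2]+.5)*k).astype(np.int32);cv2.polylines(c,[p],True,col,1)
    return c
def curves(o,M,kind,d=0):
    if kind=="g":return [(circ(o,M,.0305,.014),(255,0,255)),(circ(o,M,.0205,.026),(255,255,0)),(circ(o,M,.0305,.008),(255,0,0))]
    return [(circ(o,M,.011,.07-d),(255,0,255)),(circ(o,M,.030,.04-d),(255,255,0)),(circ(o,M,.030,.014-d),(255,0,0)),(circ(o,M,.011,.04-d),(0,255,0))]
E
python3 - <<'E'
from fit3 import *
go,gM=pose(.6095,.1525,np.radians(170),np.radians(27),.116)
tip=np.array([.5745,-.1155,.1745]); ah=np.radians(194.5);d=.003
_,aM=pose(0,0,ah,np.radians(27),.116); ao=tip-aM[:,2]*(.07-d);print(ao); ao[2]=.116
c=[draw(n,crop(n,*b),b,curves(o,M,k,d)) for n,b,o,M,k in(("side",(320,200),go,gM,"g"),("top",(240,237),go,gM,"g"),("side",(330,270),ao,aM,"a"),("top",(372,245),ao,aM,"a"))]
cv2.imwrite("pics/ov.png",np.vstack([np.hstack(c[:2]),np.hstack(c[2:])]))
E
```

```text
[ 0.6039485  -0.1078841   0.11480256]
```

View pics/ov.png

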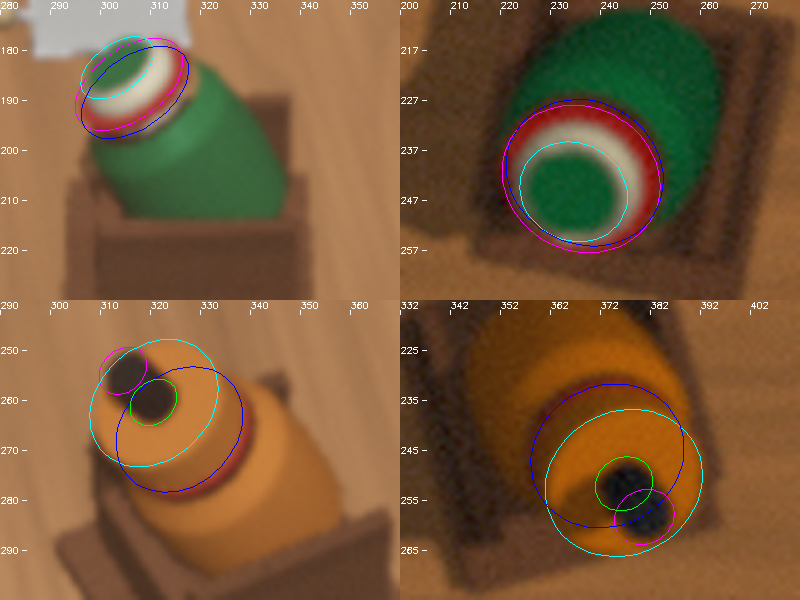

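The overlay matches to about 1 px. The green mouth height comes out at 139 mm against 139 expected, and the amber knob at 174–176 mm. After about 1.5 mm of shift correction the origins are green (0.611, 0.1525) with heading 170°, and amber (0.606, -0.1085) with heading 194.5°. The cap is at (0.546, -0.332).

The tool stays vertical, so I'll let the cap pivot in a light grip about the closing line. First I'll work out the approach to the cap.

```bash
cat > go.py <<'E'
from h import *
def st(): 
    o=r.get_obs();M=R.from_rotvec(o["orientation"]).as_matrix();return o,M
def shift(target,yaw=None):
    o,M=st();d=M.T@(np.array(target)-o["tcp_pos"])*100;x=M[:,0];y0=np.degrees(np.arctan2(x[1],x[0]))
    return np.round(d,2),"yaw",round(y0,1),"twist",None if yaw is None else round(y0-yaw,1)
E
python3 -c "
from go import *
print(shift([.546,-.332,.15],-10),shift([.546,-.332,.045],-10))"
```

```text
(array([ 44.1 , -21.19,   9.47]), 'yaw', np.float64(15.1), 'twist', np.float64(25.1)) (array([ 44.11, -21.17,  19.97]), 'yaw', np.float64(15.1), 'twist', np.float64(25.1))
```

Emit:
{"method": "move_arm", "body": {
  "rows": [11, -5.3, 2.4, 6, 22, -10.6, 4.7, 12, 33, -15.9, 7, 19, 44.1, -21.2, 9.5, 25, 44.1, -21.2, 9.5, 25, 44.1, -21.2, 9.5, 25, 44.1, -21.2, 9.5, 25, 44.1, -21.2, 9.5, 25, 44.1, -21.2, 9.5, 25, 44.1, -21.2, 9.5, 25],
  "fingers": 0.5
}}

```text
clock: 1.35
tcp_pos: [0.5456, -0.3327, 0.1498]
orientation: [3.13, -0.272, -0.002]
contact_force: [0.1, -0.5, 1.1]
grip_width: 0.0431
gripper_force: 0.0
```

```bash
python3 -c "
from go import *
print(r.get_obs(),r.tips_ahead,shift([.546,-.332,.15],-10))"
```

```text
{'clock': 1.35, 'joints': array([ 0.45666309,  0.51657135, -0.00948195,  1.72910027,  0.0068633 ,
        0.89715922, -1.29992151]), 'qvel': array([ 0.02814955, -0.01449775,  0.02550239,  0.00337412,  0.0006559 ,
        0.00043974,  0.00046609]), 'tau': array([-2.47888215e+00, -5.78219604e+01, -3.67749659e-01, -2.47003591e+01,
       -1.57233328e-01, -3.56861588e-02, -1.69437187e-02]), 'tcp_pos': array([ 0.54558678, -0.33271348,  0.14979735]), 'orientation': array([ 3.12960268e+00, -2.71791176e-01, -2.15222774e-03]), 'contact_force': array([ 0.13261498, -0.53434087,  1.0895394 ]), 'moment': array([-0.08855757,  0.00782306, -0.06001437]), 'gripper_force': 0.0, 'grip_width': 0.043094223604379464} 0.014 (array([ 0.03, -0.08, -0.02]), 'yaw', np.float64(-9.9), 'twist', np.float64(0.1))
```

Emit:
{"method": "move_arm", "body": {
  "rows": [0, 0, 4, 0, 0, 0, 7, 0, 0, 0, 9, 0, 0, 0, 9.6, 0, 0, 0, 10.0, 0, 0, 0, 10.0, 0],
  "fingers": 0.5
}}

```text
clock: 2.1
tcp_pos: [0.5466, -0.333, 0.051]
orientation: [3.129, -0.273, 0.002]
contact_force: [-1.1, -0.2, -0.8]
grip_width: 0.0427
gripper_force: 0.0
```

```bash
python3 -c "
from go import *
print(shift([.546,-.332,.047],-10))
f=r.grab_frame('side');g=r.grab_frame('top');cv2.imwrite('pics/s1.png',np.hstack([crop('side',323,376,100,80,4,f),crop('top',470,274,100,80,4,g)]))"
```

```text
(array([-0.07, -0.08,  0.4 ]), 'yaw', np.float64(-10.0), 'twist', np.float64(0.0))
```

View pics/s1.png

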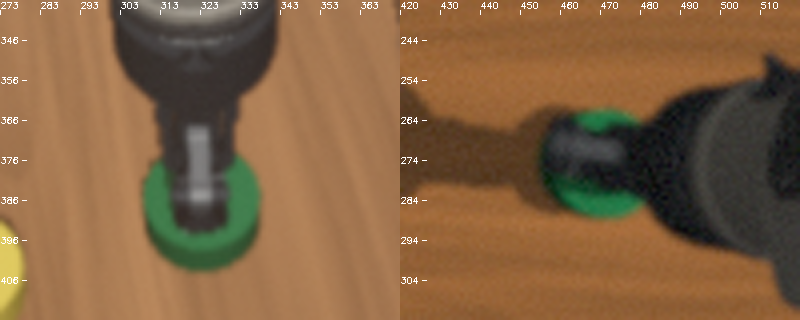

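The fingers straddle the knob, centred on the cap, with the near fingertip at side (322,393) just above the cap top. I'll go down slightly and grip lightly.

Emit:
{"method": "move_arm", "body": {
  "rows": [-0.05, -0.1, 0.4, 0, -0.05, -0.1, 0.4, 0, -0.05, -0.1, 0.4, 0, -0.05, -0.1, 0.4, 0, -0.05, -0.1, 0.4, 0, -0.05, -0.1, 0.4, 0],
  "fingers": 0,
  "newtons": 25
}}

```text
clock: 2.95
tcp_pos: [0.5461, -0.3316, 0.0465]
orientation: [3.13, -0.272, 0.001]
contact_force: [2.2, 0.6, 2.7]
grip_width: 0.0211
gripper_force: 24.6
```

```bash
cat > plan.py <<'E'
from go import *
from fit import pose
go,gM=pose(.611,.1525,np.radians(170),np.radians(27),.116)
ao,aM=pose(.606,-.1085,np.radians(194.5),np.radians(27),.116)
def W(o,M,s,t): # t = far/up side
    a=M[:,2];h=np.array([a[0],a[1],0])/np.sin(np.radians(27));f=-h*np.cos(np.radians(27))+np.array([0,0,np.sin(np.radians(27))]);return o+(a*s+f*t)/1000
E
python3 - <<'E'
from plan import *
g=W(go,gM,60,2)+[0,0,.0465];print(g)
print(shift([.546,-.332,.30],-10),shift([g[0],g[1],.30],-10),shift(g,-10))
E
```

```text
[0.58592934 0.15692063 0.21686837]
(array([ 1.000e-02,  5.000e-02, -2.535e+01]), 'yaw', np.float64(-9.9), 'twist', np.float64(0.1)) (array([ -4.5 , -48.8 , -25.36]), 'yaw', np.float64(-9.9), 'twist', np.float64(0.1)) (array([ -4.5 , -48.8 , -17.04]), 'yaw', np.float64(-9.9), 'twist', np.float64(0.1))
```

Emit:
{"method": "move_arm", "body": {
  "rows": [0, 0, -4, 0, 0, 0, -9, 0, 0, 0, -15, 0, 0, 0, -21, 0, -0.2, -2, -25.3, 0, -0.6, -7, -25.3, 0, -1.1, -12, -25.3, 0, -1.6, -17, -25.3, 0, -2.1, -22, -25.3, 0, -2.5, -27, -25.3, 0]
}}

```text
clock: 4.2
tcp_pos: [0.567, -0.0598, 0.2987]
orientation: [3.129, -0.273, -0.003]
contact_force: [0.4, 0.5, -1.3]
grip_width: 0.0208
gripper_force: 24.8
```

Emit:
{"method": "move_arm", "body": {
  "rows": [-0.5, -5, 0, 0, -1.0, -10, 0, 0, -1.5, -15, 0, 0, -2.0, -19, 0, 0, -2.0, -21.8, 0, 0, -2.0, -21.8, 0, 0, -2.0, -21.8, 3, 0, -2.0, -21.8, 3, 0, -2.0, -21.8, 3, 0]
}}

```text
clock: 5.32
tcp_pos: [0.586, 0.156, 0.2699]
orientation: [3.129, -0.274, 0.0]
contact_force: [-0.8, 0.4, -0.5]
grip_width: 0.0212
gripper_force: 24.8
```

```bash
python3 - <<'E'
from plan import *
print(r.get_obs()["contact_force"])
for s,t in((60,2),(34,2),(29,2)): print(s,t,shift(W(go,gM,s,t)+[0,0,.0465],-10))
f=r.grab_frame('side');g=r.grab_frame('top')
cv2.imwrite('pics/s2.png',np.hstack([crop('side',315,170,100,110,4,f),crop('top',250,230,100,110,4,g)]))
E
```

```text
[-0.75339725  0.39150717 -0.5396674 ]
60 2 (array([-0.02, -0.09,  5.3 ]), 'yaw', np.float64(-10.0), 'twist', np.float64(-0.0))
34 2 (array([ 1.16, -0.09,  7.62]), 'yaw', np.float64(-10.0), 'twist', np.float64(-0.0))
29 2 (array([ 1.38, -0.09,  8.06]), 'yaw', np.float64(-10.0), 'twist', np.float64(-0.0))
```

View pics/s2.png

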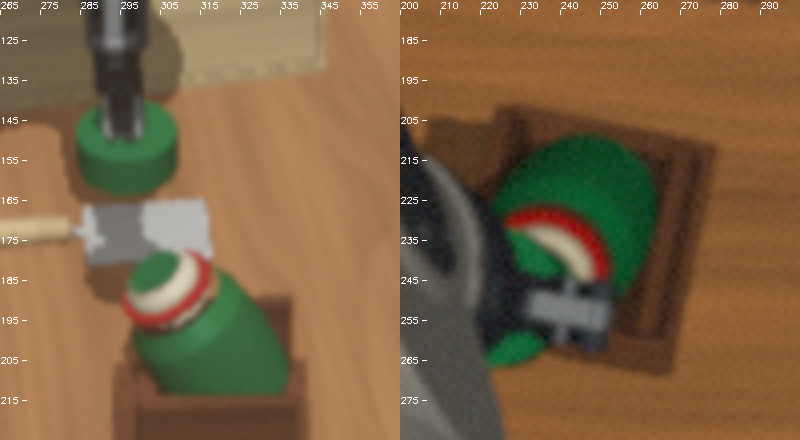

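The cap hangs upright in the grip (side ~(297,150)), and the jar mouth below it is clear at side (306,181). Next I'll lower it with the rim centred on the jar axis.

Emit:
{"method": "move_arm", "body": {
  "rows": [0, -0.1, 2.5, 0, 0, -0.1, 5.3, 0, 0.5, -0.1, 6.3, 0, 0.9, -0.1, 7.1, 0, 1.15, -0.1, 7.6, 0, 1.15, -0.1, 7.6, 0, 1.15, -0.1, 7.6, 0]
}}

```text
clock: 6.3
tcp_pos: [0.5975, 0.1561, 0.1939]
orientation: [-3.129, 0.272, -0.001]
contact_force: [0.6, 0.3, -1.4]
grip_width: 0.021
gripper_force: 24.8
```

```bash
python3 - <<'E'
from plan import *
o=r.get_obs();p=o["tcp_pos"];print(p,o["contact_force"],o["moment"])
f=r.grab_frame('side');g=r.grab_frame('top')
a=gM[:,2];h=np.array([a[0],a[1],0])/np.sin(np.radians(27))
def ex(ph,rim):  # cap vertical overlay
    pass
from fit import circ
from fit3 import draw,curves
c=crop('side',315,180,80,60,8,f);E=np.eye(3);q=p-[0,0,.0465]
c=draw('side',c,(315,180),curves(go,gM,'g')+[(circ(q,E,.03,0),(0,255,255)),(circ(q,E,.03,.026),(0,255,255))],8)
cv2.imwrite('pics/s3.png',c)
C=W(go,gM,17,25)
c27=np.radians(27)
for ph in(27,20,13,6,0):
    k=np.radians(ph);t=25-26.5*np.cos(k)+46.5*np.sin(k);s=17+26.5*np.sin(k)+46.5*np.cos(k)
    print(ph,round(s,1),round(t,1),shift(W(go,gM,s,t))[0])
print(shift(W(go,gM,60.5,-1))[0],shift(W(go,gM,57,-1))[0])
E
```

```text
[0.59752143 0.15614144 0.19387506] [ 0.58239337  0.29632053 -1.41948877] [-0.0651839   0.04086567  0.02716617]
27 70.5 22.5 [0.2  0.12 0.48]
20 69.8 16.0 [-0.34  0.12  0.84]
13 68.3 9.6 [-0.84  0.12  1.26]
6 66.0 3.5 [-1.29  0.12  1.74]
0 63.5 -1.5 [-1.62  0.12  2.19]
[-1.44  0.12  2.44] [-1.28  0.12  2.75]
```

View pics/s3.png

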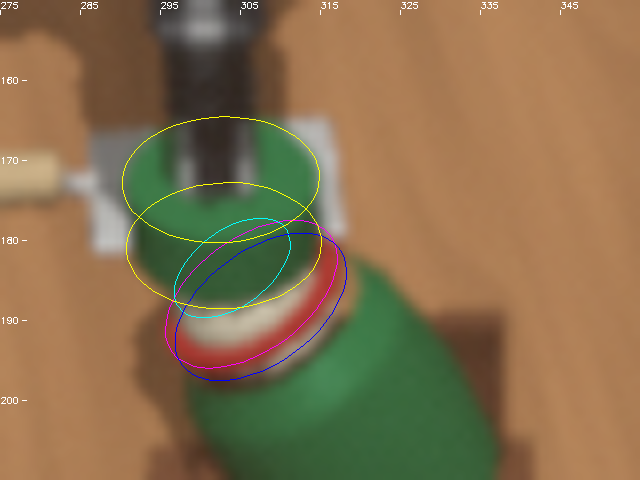

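The held cap (side ~(304,178)) and the jar overlays share the same bias of under 1 px, so they line up relative to each other. I'll hook the far rim over the neck, then swing through the arc.

Emit:
{"method": "move_arm", "body": {
  "rows": [0.2, 0.1, 0.3, 0, 0.2, 0.1, 0.5, 0, 0.2, 0.1, 0.5, 0, 0.0, 0.1, 0.6, 0, -0.2, 0.1, 0.75, 0, -0.35, 0.1, 0.85, 0, -0.35, 0.1, 0.85, 0]
}}

```text
clock: 7.28
tcp_pos: [0.5943, 0.1556, 0.1853]
orientation: [-3.129, 0.272, -0.003]
contact_force: [2.2, -0.6, 1.6]
grip_width: 0.021
gripper_force: 25.1
```

Emit:
{"method": "move_arm", "body": {
  "rows": [-0.25, 0, 0.2, 0, -0.5, 0, 0.4, 0, -0.75, 0, 0.65, 0, -0.95, 0, 0.9, 0, -0.95, 0, 0.9, 0]
}}

```text
clock: 7.9
tcp_pos: [0.5839, 0.1575, 0.1755]
orientation: [-3.13, 0.272, 0.001]
contact_force: [2.5, 0.1, 1.4]
grip_width: 0.0207
gripper_force: 25.8
```

Emit:
{"method": "move_arm", "body": {
  "rows": [-0.15, 0, 0.2, 0, -0.3, 0, 0.4, 0, -0.3, 0, 0.5, 0, -0.3, 0, 0.5, 0]
}}

```text
clock: 8.4
tcp_pos: [0.5804, 0.1581, 0.1706]
orientation: [3.13, -0.271, -0.003]
contact_force: [-1.7, 1.4, 4.6]
grip_width: 0.0212
gripper_force: 26.3
```

```bash
python3 - <<'E'
from plan import *
from fit import circ
from fit3 import draw,curves
f=r.grab_frame('side');o=go+gM[:,2]*.014
c=crop('side',315,180,80,60,8,f)
c=draw('side',c,(315,180),[(circ(o,gM,.03,0),(0,255,255)),(circ(o,gM,.03,.026),(0,255,255))],8)
cv2.imwrite('pics/s4.png',c)
for s,t in((60.5,0),(52.5,0)):print(s,t,shift(W(go,gM,s,t),-10))
p=(gM.T@(r.get_obs()["tcp_pos"]-go));print(p)
E
```

```text
60.5 0 (array([0.36, 0.02, 0.08]), 'yaw', np.float64(-9.9), 'twist', np.float64(0.1))
52.5 0 (array([0.72, 0.02, 0.79]), 'yaw', np.float64(-9.9), 'twist', np.float64(0.1))
[ 0.00284419 -0.00021445  0.06280993]
```

View pics/s4.png

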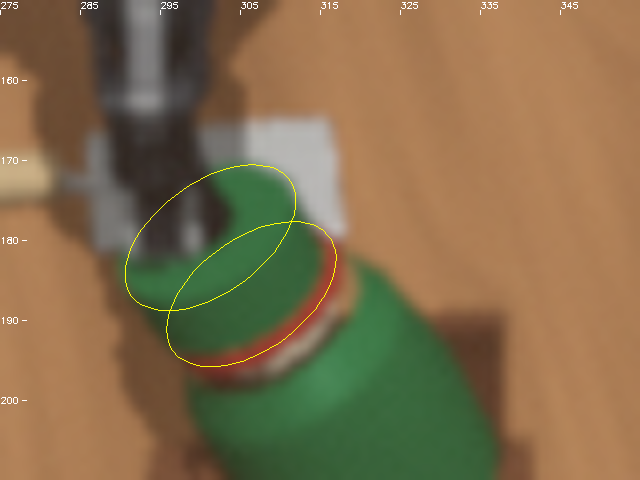

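The cap now covers the neck and is tilted into line with the jar, with its rim on the red seal (side ~(308,190)). I'll firm up the grip and push along the jar axis in steps, watching the force.

Emit:
{"method": "move_arm", "body": {
  "rows": [0.0, 0, 0, 0, 0.1, 0, 0.05, 0, 0.25, 0, 0.15, 0, 0.35, 0, 0.3, 0, 0.45, 0, 0.5, 0, 0.45, 0, 0.5, 0],
  "newtons": 50
}}

```text
clock: 9.2
tcp_pos: [0.5837, 0.1575, 0.1653]
orientation: [3.129, -0.271, -0.006]
contact_force: [-4.7, 0.7, 6.5]
grip_width: 0.0204
gripper_force: 49.0
```

Emit:
{"method": "move_arm", "body": {
  "rows": [0.1, 0, 0.2, 0, 0.2, 0, 0.4, 0, 0.25, 0, 0.5, 0, 0.3, 0, 0.6, 0, 0.3, 0, 0.6, 0]
}}

```text
clock: 9.82
tcp_pos: [0.5839, 0.1579, 0.1604]
orientation: [3.129, -0.269, -0.014]
contact_force: [-18.1, 0.9, 20.7]
grip_width: 0.0205
gripper_force: 52.0
```

```bash
python3 - <<'E'
from plan import *
o=r.get_obs();print(gM.T@(o["tcp_pos"]-go),gM.T@o["contact_force"])
E
```

```text
[ 0.00451864 -0.00064027  0.05209979] [ 6.64037045  2.30668384 26.66481121]
```

Emit:
{"method": "move_arm", "body": {
  "rows": [-0.1, 0, -0.15, 0, -0.1, 0, -0.15, 0, -0.1, 0, -0.15, 0, -0.1, 0, -2, 0, -0.1, 0, -5, 0, -0.1, 0, -5, 0],
  "fingers": 0.5
}}

```text
clock: 10.58
tcp_pos: [0.5897, 0.1573, 0.2135]
orientation: [-3.127, 0.273, -0.009]
contact_force: [0.2, -0.6, -0.5]
grip_width: 0.0423
gripper_force: 0.0
```

```bash
python3 - <<'E'
from plan import *
o=r.get_obs();print(o["contact_force"])
far=np.array([np.cos(np.radians(-10)),np.sin(np.radians(-10)),0])
for s in(72,62,60): print(s,shift(W(go,gM,s,0)-far*.011+[0,0,.014],-10))
f=r.grab_frame('side');cv2.imwrite('pics/s5s.png',f);g=r.grab_frame('top');cv2.imwrite('pics/s5t.png',g)
# home check: fit slide of capped jar by green->red/knob mask in side
from fit import circ,hull,soft,masks
B=(308,185,60,50)
m=masks('side',B,'dark',f)
import itertools
for d in range(0,13,2):
    k=np.r_[circ(go,gM,.011,.032+d/1000),circ(go,gM,.011,.062+d/1000)]
    best=min(((soft(np.roll(hull('side',k,B),(dy,dx),(0,1)))-m)**2).sum() for dx in(0,2,4) for dy in(0,2,4));print(d,round(best,1))
E
```

```text
[ 0.2379252  -0.55084935 -0.4951642 ]
72 (array([-2.2 ,  0.1 ,  1.92]), 'yaw', np.float64(-10.0), 'twist', np.float64(0.0))
62 (array([-1.75,  0.1 ,  2.81]), 'yaw', np.float64(-10.0), 'twist', np.float64(0.0))
60 (array([-1.66,  0.11,  2.99]), 'yaw', np.float64(-10.0), 'twist', np.float64(0.0))
0 112.4
2 109.4
4 107.5
6 108.0
8 109.8
10 114.6
12 119.8
```

Emit:
{"method": "move_arm", "body": {
  "rows": [-2.5, 0.1, 0, 0, -2.5, 0.1, 0, 0, -2.5, 0.1, 1.2, 0, -2.2, 0.1, 1.9, 0, -2.0, 0.1, 2.35, 0, -1.9, 0.1, 2.55, 0, -1.9, 0.1, 2.55, 0],
  "fingers": 0
}}

```text
clock: 11.55
tcp_pos: [0.569, 0.1588, 0.1842]
orientation: [3.13, -0.273, -0.0]
contact_force: [-0.2, -0.6, -0.0]
grip_width: -0.0001
gripper_force: 0.0
```

```bash
cat > tip.py <<'E'
from plan import *
def tip(o,M):
    ob=r.get_obs();x=R.from_rotvec(ob["orientation"]).as_matrix()[:,0]
    print("edge in jar frame mm",M.T@(ob["tcp_pos"]+x*.011-[0,0,.014]-o)*1e3,"force",M.T@ob["contact_force"])
E
python3 -c "
from tip import *
tip(go,gM)"
```

```text
edge in jar frame mm [ 3.41461076  1.03578469 62.52233173] force [0.11000203 0.60409769 0.04751378]
```

Emit:
{"method": "move_arm", "body": {
  "rows": [0.1, 0, 0.1, 0, 0.2, 0, 0.2, 0, 0.25, 0, 0.3, 0, 0.25, 0, 0.3, 0]
}}

```text
clock: 12.05
tcp_pos: [0.5709, 0.1588, 0.1824]
orientation: [-3.13, 0.272, 0.001]
contact_force: [-4.7, -0.1, 9.0]
grip_width: 0.0001
gripper_force: 5.1
```

```bash
python3 -c "
from tip import *
tip(go,gM)"
```

```text
edge in jar frame mm [ 2.55140051  0.73058382 60.15445985] force [ 0.01714992  0.95824611 10.08974348]
```

Emit:
{"method": "move_arm", "body": {
  "rows": [0.05, 0, 0.1, 0, 0.1, 0, 0.2, 0, 0.1, 0, 0.2, 0]
}}

```text
clock: 12.42
tcp_pos: [0.5711, 0.159, 0.182]
orientation: [3.13, -0.271, -0.002]
contact_force: [-12.9, -2.2, 22.0]
grip_width: -0.0002
gripper_force: 12.8
```

```bash
python3 -c "
from tip import *
tip(go,gM)"
```

```text
edge in jar frame mm [ 2.63457981  0.47582734 59.73310593] force [ 0.99594144  4.41830635 25.17243081]
```

25 N along the axis moved it only 0.4 mm, so the green cap is on its hard stop. Next I'll retreat and go to amber.

Emit:
{"method": "move_arm", "body": {
  "rows": [-1.5, 0, -3, 0, -2.5, 0, -8, 0, -2.5, 3, -8, -5, -2.5, 8, -8, -12, -2.5, 13, -8, -20, -2.5, 18, -8, -24.5, -2.5, 22, -8, -24.5, -2.5, 22, -8, -24.5, -2.5, 22, -8, -24.5]
}}

```text
clock: 13.55
tcp_pos: [0.5099, -0.0534, 0.2595]
orientation: [-3.116, -0.398, -0.001]
contact_force: [0.4, -0.1, -0.3]
grip_width: -0.0001
gripper_force: 0.0
```

```bash
python3 - <<'E'
from tip import *
f=r.grab_frame('side');cv2.imwrite('pics/s6s.png',f);g=r.grab_frame('top');cv2.imwrite('pics/s6t.png',g)
x=R.from_rotvec(r.get_obs()["orientation"]).as_matrix()[:,0];print(r.get_obs()["tcp_pos"])
for s in(95,80,73,70): print(s,shift(W(ao,aM,s,0)-x*.011+[0,0,.014],14.5))
E
```

```text
[ 0.50999655 -0.05253693  0.25939511]
95 (array([2.45, 7.84, 4.47]), 'yaw', np.float64(14.7), 'twist', np.float64(0.2))
80 (array([3.13, 7.84, 5.81]), 'yaw', np.float64(14.7), 'twist', np.float64(0.2))
73 (array([3.45, 7.84, 6.43]), 'yaw', np.float64(14.7), 'twist', np.float64(0.2))
70 (array([3.59, 7.84, 6.7 ]), 'yaw', np.float64(14.7), 'twist', np.float64(0.2))
```

Emit:
{"method": "move_arm", "body": {
  "rows": [2.4, 4, 0, 0, 2.4, 7.8, 2, 0, 2.4, 7.8, 4.4, 0, 3.1, 7.8, 5.8, 0, 3.4, 7.8, 6.4, 0, 3.4, 7.8, 6.4, 0]
}}

```text
clock: 14.4
tcp_pos: [0.5628, -0.1199, 0.1954]
orientation: [-3.116, -0.401, -0.0]
contact_force: [-0.0, -0.1, 0.4]
grip_width: -0.0002
gripper_force: 0.0
```

```bash
python3 -c "
from tip import *
tip(ao,aM)"
```

```text
edge in jar frame mm [ 0.3387115   0.13600836 73.56594476] force [-0.14012977  0.0377302   0.40471523]
```

Now I'll press along the axis, 10 mm to start. Home would put the edge at about s=60.5 mm, judging by the green jar.

Emit:
{"method": "move_arm", "body": {
  "rows": [0.09, 0, 0.18, 0, 0.18, 0, 0.36, 0, 0.27, 0, 0.54, 0, 0.36, 0, 0.72, 0, 0.45, 0, 0.9, 0, 0.45, 0, 0.9, 0]
}}

```text
clock: 15.15
tcp_pos: [0.5665, -0.12, 0.1866]
orientation: [3.116, 0.398, -0.001]
contact_force: [-1.6, -0.6, 3.5]
grip_width: -0.0002
gripper_force: 2.2
```

```bash
python3 -c "
from tip import *
tip(ao,aM)"
```

```text
edge in jar frame mm [ 1.18743869  1.22937328 64.12783694] force [-0.01748338  0.20807494  3.87123659]
```

Emit:
{"method": "move_arm", "body": {
  "rows": [0.09, 0, 0.18, 0, 0.18, 0, 0.36, 0, 0.22, 0, 0.45, 0, 0.22, 0, 0.45, 0]
}}

```text
clock: 15.65
tcp_pos: [0.5681, -0.1196, 0.1833]
orientation: [3.116, 0.397, -0.002]
contact_force: [-7.0, -0.9, 13.7]
grip_width: -0.0002
gripper_force: 8.1
```

```bash
python3 -c "
from tip import *
tip(ao,aM)"
```

```text
edge in jar frame mm [ 1.17959068  1.30202554 60.36321781] force [ 2.93635767e-04 -9.03059861e-01  1.53273181e+01]
```

Emit:
{"method": "move_arm", "body": {
  "rows": [0.06, 0, 0.12, 0, 0.12, 0, 0.24, 0, 0.12, 0, 0.24, 0]
}}

```text
clock: 16.02
tcp_pos: [0.5684, -0.1197, 0.1829]
orientation: [3.116, 0.396, -0.004]
contact_force: [-16.9, -0.2, 31.4]
grip_width: 0.0001
gripper_force: 18.0
```

```bash
python3 -c "
from tip import *
tip(ao,aM)"
```

```text
edge in jar frame mm [ 1.1383836   1.42578743 59.86632634] force [ 0.3514112  -4.00087455 35.46124343]
```

At 35 N it moved only 0.5 mm, and the edge stopped at the same height as the green jar's, so amber is home. I'll retreat and check both with a final picture.

Emit:
{"method": "move_arm", "body": {
  "rows": [-1.5, 0, -3, 0, -4, 0, -8, 0, -8, 2, -10, 0, -12, 5, -11, 0, -14, 10, -11, 0, -14, 15, -11, 0, -14, 18, -11, 0, -14, 18, -11, 0]
}}

```text
clock: 17.02
tcp_pos: [0.4792, -0.3309, 0.2889]
orientation: [3.116, 0.392, -0.001]
contact_force: [0.2, 1.8, -0.7]
grip_width: 0.0004
gripper_force: 0.0
```

```bash
python3 - <<'E'
from fit3 import *
f=r.grab_frame('side');g=r.grab_frame('top')
go,gM=pose(.611,.1525,np.radians(170),np.radians(27),.116);ao,aM=pose(.606,-.1085,np.radians(194.5),np.radians(27),.116)
c=[draw(n,crop(n,*b,img=i),b,curves(o,M,"a",.008)) for n,b,o,M,i in(("side",(315,200),go,gM,f),("top",(240,237),go,gM,g),("side",(330,270),ao,aM,f),("top",(372,245),ao,aM,g))]
cv2.imwrite("pics/end.png",np.vstack([np.hstack(c[:2]),np.hstack(c[2:])]))
d=cv2.absdiff(g,cv2.imread("pics/top0.png")).max(2)
for k,(u,v) in dict(pink=(490,213),yellow=(479,333),bowl=(384,327),tile=(316,322),brush=(232,340),spat=(148,260),gourd=(290,157),roof=(377,156),blue=(438,203)).items(): print(k,d[v-18:v+18,u-18:u+18].mean().round(1))
print(r.get_obs()["tcp_pos"])
E
```

```text
pink 6.8
yellow 7.2
bowl 7.8
tile 10.6
brush 42.2
spat 7.1
gourd 6.5
roof 7.3
blue 7.4
[ 0.47955998 -0.3278696   0.28895807]
```

View pics/end.png

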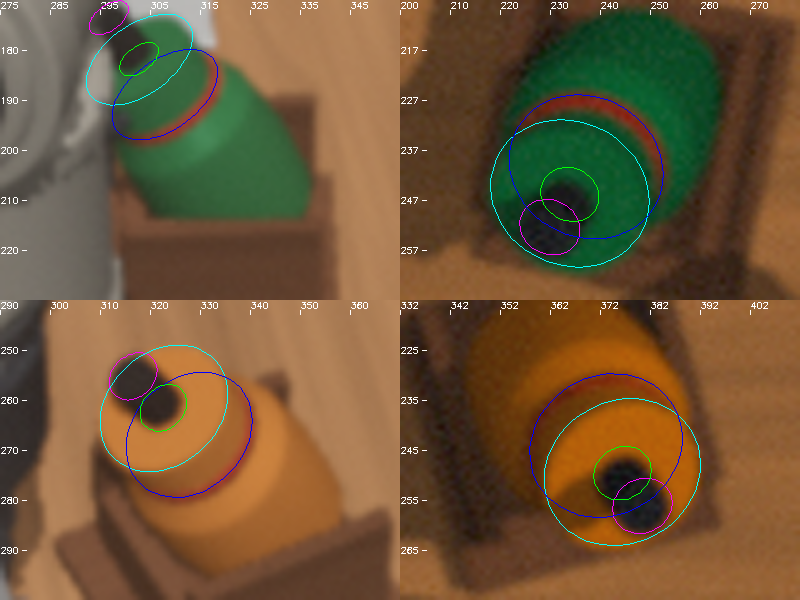

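Both caps match the fully-home overlays: green seal at top (237,240), amber at (370,243). The brush pixels differ, probably because of the arm's shadow, so I'll check that numerically before handing in.

```bash
python3 - <<'E'
from h import *
for n,(u,v,w,h),fs in(("side",(232,226,40,14),("s6s","now")),("top",(232,340,26,44),("s5t","s6t","now"))):
    a=cv2.imread(f"pics/{n}0.png",0)
    for k in fs:
        i=cv2.cvtColor(r.grab_frame(n),cv2.COLOR_BGR2GRAY) if k=="now" else cv2.imread(f"pics/{k}.png",0)
        m=cv2.matchTemplate(i[v-h-8:v+h+8,u-w-8:u+w+8],a[v-h:v+h,u-w:u+w],cv2.TM_CCOEFF_NORMED);_,s,_,p=cv2.minMaxLoc(m);print(n,k,round(s,3),np.array(p)-8)
E
```

```text
side s6s 0.935 [0 0]
side now 0.02 [ 0 -1]
top s5t 0.29 [0 0]
top s6t 0.99 [0 0]
top now 0.317 [-1 -1]
```

```bash
python3 -c "
from bench import r
print(r.hand_in())"
```

```text
the job is handed in; nothing more can be done
None
```

The green cap is on its jar and pressed fully home, then the amber cap was pressed fully home too; I saw no bystander moved (brush last seen unmoved before the amber press, hidden by the arm at the end), and the job was handed in at about 17 s.

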